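# Clear the gap and hold the hidden bolt head of a desk clock

## Robot

A 7-joint arm with a two-finger parallel gripper is mounted at the origin on the work surface. World frame = base frame: x ahead of the robot, y to its left, z up, the work surface at z = 0. Lengths are in m, angles in rad, forces in N, time in s.
With the tool pointing down it reaches from about 0.4 to 0.85 m from the base axis. Payload 10.4 kg.
Tool frame: the origin (TCP) lies at the very end of the fingers, on their centre line; the grasp point (between the pads) lies r.pinch_z behind it (r.pinch_z is the distance from the TCP to the grasp point, in m); z points along the fingers, x is the direction in which the jaws open and shut, and the axes are right-handed (so a half turn about z gives the same grasp; the last joint's range is limited). The gripper opens to 87 mm and grips with 3 to 60 N. Pads are 19 mm wide; open, the fingers measure 117 mm over their backs; the gripper's body (75 mm by 190 mm) begins 51 mm behind the grasp point.
Start: joints at [-1.2, 0.332, -0.065, 1.46, 0.022, 1.35, -0.088], TCP at [0.24, 0.577, 0.223] pointing down, gripper open.
Joint ranges: [-2.6, 2.6], [-0.5, 2.12], [-1.47, 1.34], [0.16, 2.42], [-1.27, 4.41], [0.06, 2.06], [-2.6, 2.6]. Speed limits (rad/s): [2.22, 2.22, 2.79, 2.79, 3.14, 3.14, 3.14].

## Interface

Orientations are given as a unit quaternion [x, y, z, w].
In Python, from bench import r gives the robot as it stands.
- The arm moves only by the tool carry_out, never from a script. Its argument "increments" is text: rows parted by semicolons, each of 7 numbers parted by spaces: the turn, a rotation vector about the tool's x, y, z in degrees, then the shift along the tool's x, y, z in m, then the finger opening in m, from 0 to 0.087. A call has exactly 5 rows; each row is the pose to reach, as a shift and turn from the pose measured when the call began, along the tool's axes at that moment; what a row does not reach only later rows make up. A row lasts 1/8 s, in which the tool goes at most 62.5 mm and 10.7 degrees, less where a joint would pass 70% of its speed; a pose out of reach is approached as far as the arm can. A call with a gripper value outside its range is refused whole. The fingers move at their own pace and stop on an object; "squeeze" is the grip in N (left out, the last holds). Time passes only in rows, so rows that repeat a pose let the fingers close, or fill a call up. It gives the time, the measured TCP pose, the force and the opening at its end, in the units of the state.
- r.read_state(): the state, without advancing time (a new reading comes with each control period).
- r.camera(name): name is "side" or "top" or "wrist"; returns (picture, depth): 420x560x3 uint8, blue, green, red; 420x560 float32, m along the optical axis (not along the pixel's ray), 0 where there is no reading.
- r.camera_model(name): a dict with "K" (3x3 intrinsics, pixels), "extrinsics" (4x4, takes a point from camera to world coordinates). Camera axes: x right, y down, z forward; pixel columns grow to the right and rows downward; lengths in m; the calibration is good to about 2 mm. A picture is of the moment at which its call begins: read the wrist's pose just before it. camera_model takes no time and is no camera call; for the wrist camera it gives the pose at the moment of the call.
- r.close_job(): hands the job in, once; it reports no verdict.
The state is a dict: "time": time; "joint_positions": joint angles; "joint_vel": joint speeds; "joint_torque": joint torques, N m; "ee_pos": TCP position; "eef_rot": TCP orientation; "ft_force": force on the tool from outside, world axes, zero at the start; "torque": the same for the moment, N m; "width": finger opening in m.
Only numpy, scipy, OpenCV 4.12 (cv2) and the standard library are available. Lean on these libraries where they do the work, as an engineer would, in place of code of your own. Each camera call takes 0.05 s, during which the arm holds its last target.

## Task

On the clock assembly stand a wooden block lies across the gap behind the bracket that carries the blue clock face: lift it off and lay it flat in the red tray. Then reach down through that gap, grip the brass hex bolt head hidden behind the bracket between the fingers, and hold it firmly so that the nut driver in front no longer turns it; finish while still holding it, gripping on. Leave everything else on the table where it is, and do not press hard on the clock face.

Things in the scene. Friction and masses are not known exactly. Their poses are not given: they have to be found in the camera images.
- stand_gap (a point): Middle of the mouth of the gap, level with the wall tops (z = 113 mm). x: level, from the gap through the bracket to clock face and nut driver; y: along the gap; z: up. Fixed. Bracket wall (grey steel) at x = +24 to +30 mm, rear wall (plywood) at x = -24 to -34 mm, both 110 mm long in y. Gap 48 mm wide, open on top and at both ends, its floor 12 mm above the table.
- stand: The fixed stand, origin on the table under the bolt head, axes as stand_gap. Plywood base 130 mm wide, x = -60 to 270 mm. In front of the clock face a grey nut driver, 48 mm thick, lies in a cradle along the bolt's axis to x = 247 mm, its top 102 mm above the table.
- bolt_head (a point): Centre of the brass hex bolt head, in the middle of the gap 38 mm below stand_gap (75 mm above the table). 24 mm across flats, 27.7 mm across corners, 14 mm long; the bolt lies level along the stand's x axis (also this point's x; its y and z turn with the head). 17 mm is free at each end of the head (a 16 mm shank runs to the bracket).
- bolt (a joint): Bolt angle about the stand's x, rad; at 0 (and every 1.047) two flats are upright and face the stand's +y and -y. The running nut driver drags it round at about 0.2 rad/s with 0.05 N m; let go, it turns again. Fingers closing along the stand's y turn the head by themselves until two flats lie on the pads.
- clock_face: Blue acrylic clock face, a 72 mm disc 3 mm thick on the far face of the bracket, x = 30 to 33 mm from the stand's origin, its top 2 mm below the bracket's top; fragile. Origin at the centre of the bolt head behind it.
- block_center (a point): Centre of the loose wooden block, 100 mm (its x) x 30 mm (y) x 30 mm high, 60 g. It lies on the tops of the two walls across the gap, its x roughly along the stand's x, its underside 113 mm above the table.
- red_tray: Loose open red tray, 130 mm (x) x 160 mm (y) x 40 mm high, wall 4 mm, inner floor about 4 mm above the table; origin at the centre of its underside. It and the black tray may change places.
- grey_tray: Black tray of the same shape and size, to be left alone.
- glue: White glue bottle, 44 mm across, 120 mm high, origin at its foot; leave it alone.
- jar: Glass jar, 56 mm across and 60 mm high, with a brush standing up to 175 mm; origin at its foot; leave it alone.
- tape: Roll of brown tape lying flat, 70 mm across, 18 mm high; leave it alone.
- screwdriver_grip (a point): Grip of an orange screwdriver, 170 mm long, lying on the table; leave it alone.
- star_blue: Small blue star, 30 mm across, 6 mm thick, lying on the table; leave it alone.
- star_yellow: Small yellow star, the same size; leave it alone.
Not all that is in view belongs to the job. There is more than one size of the red_tray; the one meant has the size given above.

How it is judged:
By the outcome, as a careful person would: the job done as asked, in the order asked, and still so for the second after the job is handed in, while the arm keeps its last pose, push and grip.
It also fails if it takes over 43 s, if anything falls off the work surface, if the arm or the gripper's body presses on something with over 40 N, if the wrist force passes 120 N, or if a joint passes its speed limit or range.

## Working session

There is one attempt and no reset: what is moved stays moved. The work goes in short steps, Python scripts to look and compute and a tool call to move; the robot and the scene stay as the last step left them, time stands still between calls to the robot, and variables do not carry over. Pictures are saved under pics/ and viewed, and the job is handed in when it is done.

Besides the shell and the picture viewer there is one more tool, called after "Call:" by a JSON object that holds its "api" and its "payload". carry_out: Moves the arm, as the interface text tells. Its arguments: {"type":"object","properties":{"increments":{"type":"string"},"squeeze":{"type":"number"}},"required":["increments"]}

```bash
ls; mkdir -p pics
python3 - <<'E'
from bench import r
import cv2,numpy as np
s=r.read_state();print(s, r.pinch_z)
for n in("side","top"):
    p,d=r.camera(n);cv2.imwrite(f"pics/{n}0.png",p);np.savez(f"{n}0.npz",p=p,d=d,**r.camera_model(n));print(n,r.camera_model(n))
E
```

```text
pics
{'time': 0.0, 'joint_positions': array([-1.19955799,  0.33287714, -0.06473545,  1.46092906,  0.02159881,
        1.34987746, -0.08849002]), 'joint_vel': array([-1.72197527e-04, -8.22404356e-04, -1.20199986e-03,  2.61362815e-05,
        1.08705600e-03, -8.69074964e-04,  1.35757239e-03]), 'joint_torque': array([ 3.30140901e-04, -6.23249388e+01,  2.48325843e-02, -3.89893556e+01,
       -6.12567225e-02,  3.97675973e-02,  1.36249951e-04]), 'ee_pos': array([0.23967515, 0.57681114, 0.22175658]), 'eef_rot': array([ 8.31767993e-01,  5.55122976e-01, -5.65881901e-04,  4.08104856e-04]), 'ft_force': array([-0.56149207, -0.42892834, -0.56229655]), 'torque': array([ 0.007353  ,  0.01830174, -0.03323887]), 'width': 0.08699496336542711} 0.0187
side {'K': array([[503.95410145,   0.        , 283.68109449],
       [  0.        , 503.95410145, 205.23843548],
       [  0.        ,   0.        ,   1.        ]]), 'extrinsics': array([[-0.89331916, -0.28375085,  0.3485202 , -0.08538989],
       [-0.44918147,  0.58912094, -0.67169377,  1.0288333 ],
       [-0.01472687, -0.75658573, -0.65372865,  1.1423106 ],
       [ 0.        ,  0.        ,  0.        ,  1.        ]])}
top {'K': array([[506.79859359,   0.        , 282.19708455],
       [  0.        , 506.79859359, 211.81659601],
       [  0.        ,   0.        ,   1.        ]]), 'extrinsics': array([[ 0.01910073, -0.98435791,  0.17514185,  0.26561252],
       [-0.99961956, -0.0153156 ,  0.02293817, -0.05183752],
       [-0.01989697, -0.17551336, -0.98427596,  1.45807965],
       [ 0.        ,  0.        ,  0.        ,  1.        ]])}
```

View pics/side0.png

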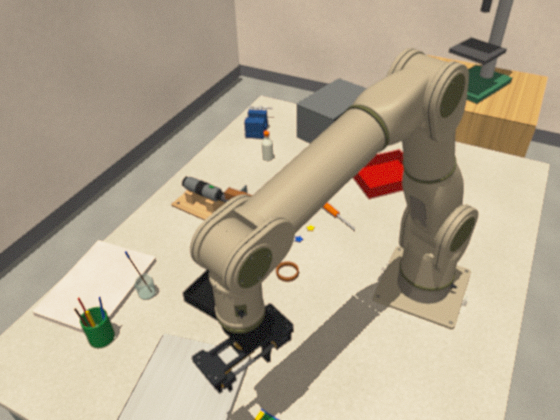

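View pics/top0.png

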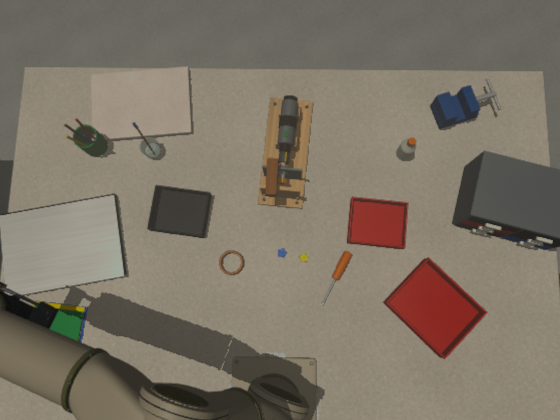

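```bash
cat > h.py <<'E'
import numpy as np,cv2
def load(f): return dict(np.load(f))
def pt(m,u,v,z=None):
    K,E=m['K'],m['extrinsics']
    ray=np.linalg.inv(K)@[u,v,1]
    if z is None: c=ray*m['d'][int(v),int(u)]; return E[:3,:3]@c+E[:3,3]
    w=E[:3,:3]@ray; return E[:3,3]+w*(z-E[2,3])/w[2]
E
python3 - <<'E'
from h import *
m=load('top0.npz')
c=m['p'][85:215,235:345];cv2.imwrite('pics/st.png',cv2.resize(c,None,fx=5,fy=4.6*5/4.6,interpolation=cv2.INTER_CUBIC)[:600*2])
c=m['p'][145:215,250:320];cv2.imwrite('pics/st2.png',cv2.resize(c,None,fx=8,fy=8,interpolation=cv2.INTER_CUBIC))
for n,uv in dict(t1=(378,222),t2=(435,307),blk=(272,177),black=(180,212)).items(): print(n,pt(m,*uv))
for uv in [(352,198),(408,200),(404,248),(348,244),(428,259),(485,311),(445,356),(386,305)]: print(uv,pt(m,*uv,z=.04))
E
```

```text
t1 [ 0.49788309 -0.29486134  0.00933865]
t2 [ 0.25998088 -0.45047119  0.00818911]
blk [0.59367097 0.00785523 0.14274643]
black [0.51925367 0.28130006 0.00341621]
(352, 198) [ 0.56101279 -0.21689216  0.04      ]
(408, 200) [ 0.55759213 -0.37549495  0.04      ]
(404, 248) [ 0.42057971 -0.36105732  0.04      ]
(348, 244) [ 0.42917664 -0.20504816  0.04      ]
(428, 259) [ 0.39101571 -0.42677188  0.04      ]
(485, 311) [ 0.25199345 -0.57685088  0.04      ]
(445, 356) [ 0.13101288 -0.46411702  0.04      ]
(386, 305) [ 0.26292176 -0.30835451  0.04      ]
```

View pics/st2.png

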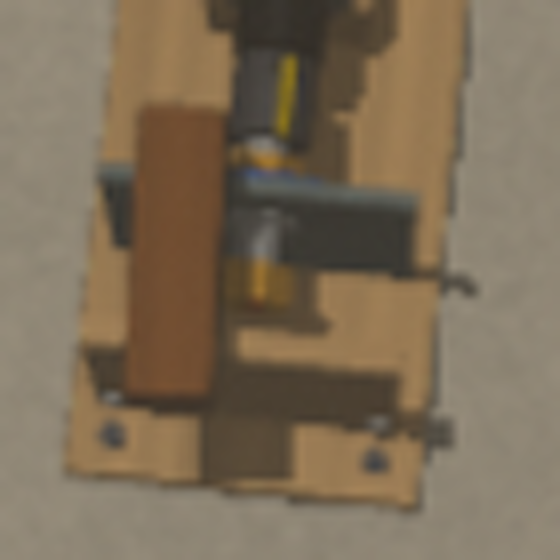

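Run:
```python
from h import *
m=load('top0.npz')
f=lambda x,y:(250+x/8,145+y/8)
print('base', [pt(m,*f(*q),z=.012).round(4) for q in [(110,80),(65,470),(415,508),(468,80)]])
print('block top',[pt(m,*f(*q),z=.143).round(4) for q in [(140,103),(225,108),(212,396),(127,388)]])
print('bracket top front edge',[pt(m,*f(*q),z=.113).round(4) for q in [(100,163),(416,195)]])
K,E,d=m['K'],m['extrinsics'],m['d']
v,u=np.mgrid[145:215,250:320];u=u.ravel();v=v.ravel();dd=d[v,u]
c=np.c_[(u-K[0,2])/K[0,0]*dd,(v-K[1,2])/K[1,1]*dd,dd]@E[:3,:3].T+E[:3,3]
for lo,hi in((.135,.15),(.105,.12)):
    s=c[(c[:,2]>lo)&(c[:,2]<hi)]
    print(lo,len(s),s.mean(0),cv2.minAreaRect(s[:,:2].astype(np.float32)*1000))
```

```text
base [array([0.6929, 0.0397, 0.012 ]), array([0.5457, 0.0524, 0.012 ]), array([ 0.5336, -0.075 ,  0.012 ]), array([ 0.6946, -0.0926,  0.012 ])]
block top [array([0.6463, 0.0211, 0.143 ]), array([ 0.645 , -0.0075,  0.143 ]), array([ 0.546 , -0.0052,  0.143 ]), array([0.5483, 0.0231, 0.143 ])]
bracket top front edge [array([0.6335, 0.036 , 0.113 ]), array([ 0.6237, -0.0724,  0.113 ])]
0.135 403 [0.59675392 0.00867242 0.14320489] ((598.0914306640625, 8.771371841430664), (30.037382125854492, 100.6895980834961), 88.40859985351562)
0.105 206 [ 0.59421466 -0.02316799  0.11327481] ((591.3079223632812, -15.192024230957031), (112.18476867675781, 85.32794952392578), 87.945556640625)
```

```bash
cat > mv.py <<'E'
import sys
from bench import r
import numpy as np
from scipy.spatial.transform import Rotation as R
def go(p,yaw):
    """p target tcp; yaw = deg of tool x in world, tool down"""
    s=r.read_state();R0=R.from_quat(s['eef_rot'])
    a=np.radians(yaw);x=np.array([np.cos(a),np.sin(a),0]);z=np.array([0,0,-1.]);y=np.cross(z,x)
    Rt=R.from_matrix(np.c_[x,y,z])
    print('t',round(s['time'],2),'pos',s['ee_pos'].round(4),'w',round(s['width'],4),'F',s['ft_force'].round(1))
    print('turn',(R0.inv()*Rt).as_rotvec(degrees=True).round(2),'shift',R0.inv().apply(np.array(p)-s['ee_pos']).round(4))
if __name__=='__main__': a=list(map(float,sys.argv[1:])); go(a[:3],a[3])
E
python3 mv.py .597 .008 .25 88.5
```

```text
t 0.1 pos [0.2397 0.5768 0.2218] w 0.0872 F [-1.  -0.5 -0.1]
turn [-1.000e-02  7.000e-02 -2.106e+01] shift [-0.3882  0.5482 -0.0276]
```

Call:
{"api": "carry_out", "payload": {"increments": "0 0 -2 -0.035 0.049 -0.006 0.087; 0 0 -4 -0.070 0.099 -0.012 0.087; 0 0 -6 -0.105 0.148 -0.018 0.087; 0 0 -8 -0.140 0.197 -0.024 0.087; 0 0 -10 -0.175 0.247 -0.028 0.087"}}

```text
time: 0.72
ee_pos: [0.4013, 0.3186, 0.2502]
eef_rot: [0.78, 0.626, -0.0, 0.0]
ft_force: [0.8, 0.8, 0.1]
width: 0.0869
```

```bash
python3 mv.py .597 .008 .25 88.5
```

```text
t 0.72 pos [0.4013 0.3186 0.2502] w 0.0869 F [0.8 0.8 0.1]
turn [ -0.02   0.06 -10.99] shift [-0.2609  0.2582  0.0004]
```

Call:
{"api": "carry_out", "payload": {"increments": "0 0 -2.2 -0.043 0.043 0 0.087; 0 0 -4.4 -0.086 0.086 0 0.087; 0 0 -6.6 -0.129 0.129 0 0.087; 0 0 -8.8 -0.173 0.173 0 0.087; 0 0 -11 -0.215 0.215 0 0.087"}}

```text
time: 1.35
ee_pos: [0.5654, 0.0603, 0.2503]
eef_rot: [0.716, 0.698, -0.001, 0.0]
ft_force: [1.0, 0.1, -0.3]
width: 0.0869
```

Run:
```python
from bench import r
from mv import go
import cv2,numpy as np
go([.597,.008,.25],88.5)
m=r.camera_model('wrist');p,d=r.camera('wrist');np.savez('w1.npz',p=p,d=d,**m);cv2.imwrite('pics/w1.png',p);print(m['extrinsics'])
go([.597,.008,.25],88.5)
```

```text
t 1.35 pos [0.5654 0.0603 0.2503] w 0.0869 F [ 1.   0.1 -0.3]
turn [-0.03  0.06  0.08] shift [-0.0515  0.0329  0.0003]
[[ 2.49717085e-02  9.55862720e-01  2.92750531e-01  4.83867234e-01]
 [ 9.99687751e-01 -2.36125955e-02 -8.17594191e-03  6.22725379e-02]
 [-9.02478200e-04  2.92863287e-01 -9.56153900e-01  4.13177267e-01]
 [ 0.00000000e+00  0.00000000e+00  0.00000000e+00  1.00000000e+00]]
t 1.4 pos [0.5681 0.0516 0.2501] w 0.0872 F [-1.6 -6.4 -0.7]
turn [ 0.06  0.29 -0.28] shift [-0.0427  0.0303  0.0004]
```

View pics/w1.png

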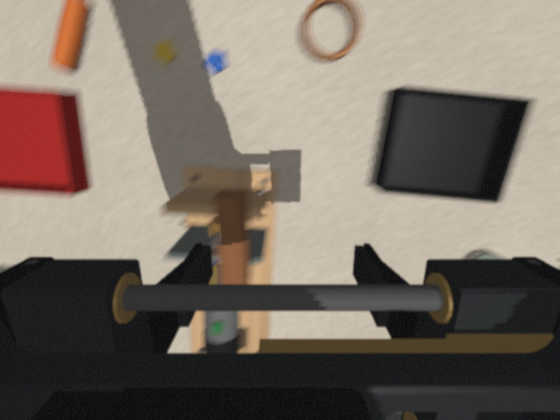

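Call:
{"api": "carry_out", "payload": {"increments": "0 0 0 -0.020 0.015 0 0.087; 0 0 -0.3 -0.043 0.0305 0 0.087; 0 0 -0.3 -0.043 0.0305 0.04 0.087; 0 0 -0.3 -0.043 0.0305 0.08 0.087; 0 0 -0.3 -0.043 0.0305 0.09 0.087"}}

```text
time: 2.02
ee_pos: [0.5957, 0.0073, 0.1578]
eef_rot: [0.716, 0.698, -0.003, 0.001]
ft_force: [-0.3, 0.4, 0.2]
width: 0.0868
```

Run:
```python
from bench import r
from mv import go
import cv2,numpy as np
go([.597,.008,.117],88.5)
p,d=r.camera('top');np.savez('t1.npz',p=p,d=d,**r.camera_model('top'));cv2.imwrite('pics/t1.png',cv2.resize(p[120:220,230:350],None,fx=6,fy=6,interpolation=cv2.INTER_CUBIC))
p,d=r.camera('side');cv2.imwrite('pics/s1.png',cv2.resize(p[130:260,150:290],None,fx=4.5,fy=4.5,interpolation=cv2.INTER_CUBIC))
go([.597,.008,.117],88.5)
```

```text
t 2.02 pos [0.5957 0.0073 0.1578] w 0.0868 F [-0.3  0.4  0.2]
turn [-0.2   0.34  0.02] shift [0.001  0.0015 0.0408]
t 2.12 pos [0.5969 0.0073 0.16  ] w 0.0871 F [-0.1 -1.1  0.5]
turn [-0.03  0.32  0.02] shift [0.0009 0.0001 0.043 ]
```

View pics/t1.png

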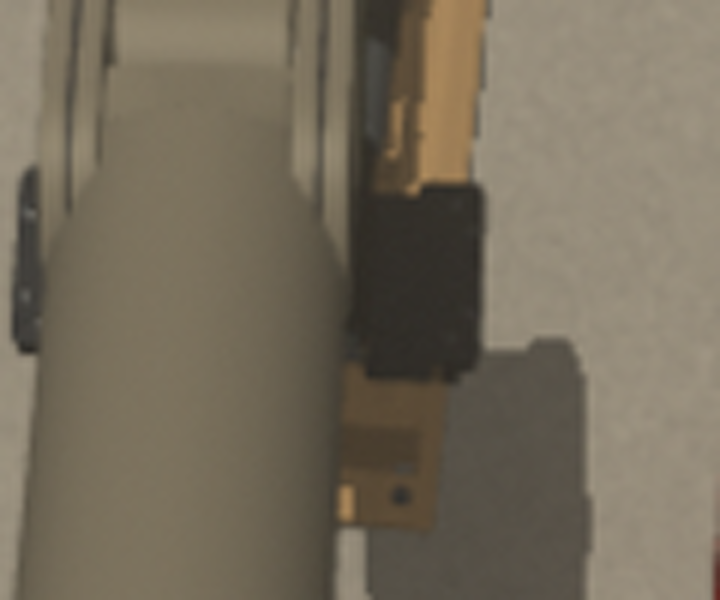

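View pics/s1.png

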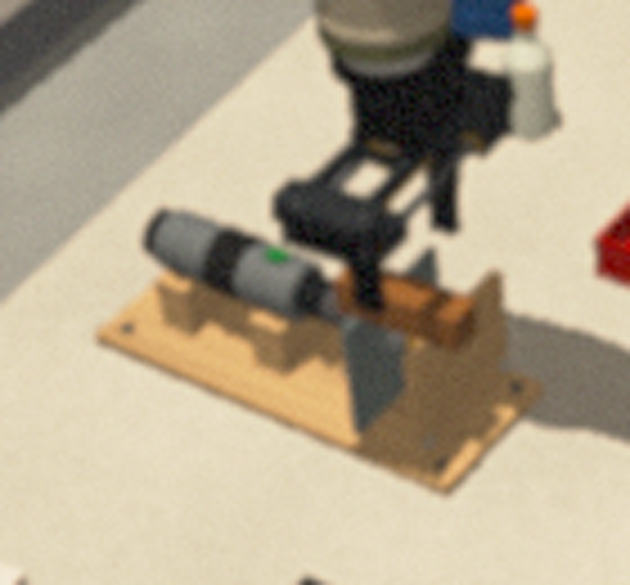

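The fingers are astride the block, nothing in the way on either side. Descend and close.

Call:
{"api": "carry_out", "payload": {"increments": "0 0 0 0.001 0 0.02 0.087; 0 0.3 0 0.001 0 0.042 0.087; 0 0.3 0 0.001 0 0.042 0.087; 0 0.3 0 0.001 0 0.042 0.020; 0 0.3 0 0.001 0 0.042 0.020", "squeeze": 15}}

```text
time: 2.75
ee_pos: [0.5977, 0.0082, 0.1194]
eef_rot: [0.716, 0.698, 0.001, 0.001]
ft_force: [0.2, 0.6, 1.1]
width: 0.0742
```

Call:
{"api": "carry_out", "payload": {"increments": "0 0 0 0 0 0 0.020; 0 0 0 0 0 0 0.020; 0 0 0 0 0 0 0.020; 0 0 0 0 0 -0.03 0.020; 0 0 0 0 0 -0.06 0.020", "squeeze": 15}}

```text
time: 3.38
ee_pos: [0.5973, 0.0081, 0.18]
eef_rot: [0.716, 0.698, 0.0, 0.0]
ft_force: [-0.1, -0.3, 0.7]
width: 0.0256
```

Run:
```python
from bench import r
from mv import go
import cv2,numpy as np
go([.492,-.290,.17],88.5)
p,d=r.camera('side');cv2.imwrite('pics/s2.png',cv2.resize(p[130:260,150:290],None,fx=4.5,fy=4.5,interpolation=cv2.INTER_CUBIC))
m=r.camera_model('wrist');p,d=r.camera('wrist');np.savez('w2.npz',p=p,d=d,**m);cv2.imwrite('pics/w2.png',p)
go([.492,-.290,.17],88.5)
```

```text
t 3.38 pos [0.5973 0.0081 0.18  ] w 0.0256 F [-0.1 -0.3  0.7]
turn [0.04 0.01 0.03] shift [-0.3007 -0.0976  0.0099]
t 3.48 pos [0.5993 0.0081 0.1829] w 0.0222 F [-0.5 -0.5 -0.3]
turn [ 0.39 -0.06  0.02] shift [-0.3008 -0.0997  0.0119]
```

View pics/s2.png

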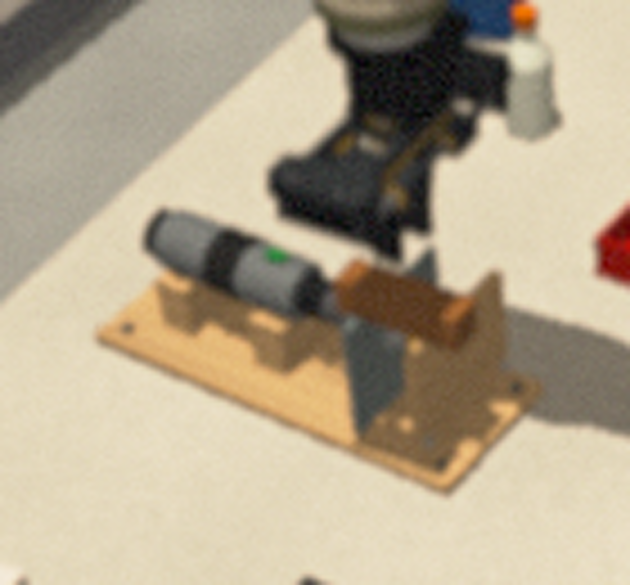

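View pics/w2.png

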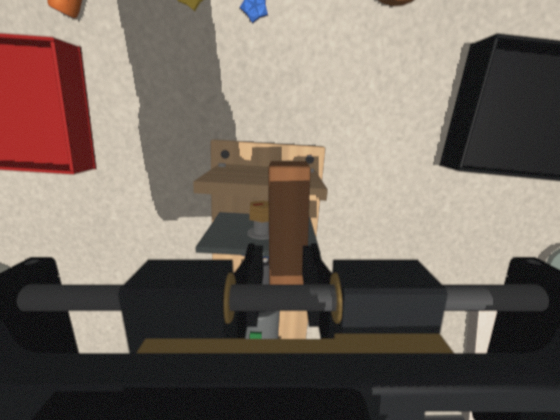

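Run:
```python
from h import *
m=load('w2.npz')
K,E,d=m['K'],m['extrinsics'],m['d']
v,u=np.mgrid[130:260,180:340];u=u.ravel();v=v.ravel();dd=d[v,u]
c=np.c_[(u-K[0,2])/K[0,0]*dd,(v-K[1,2])/K[1,1]*dd,dd]@E[:3,:3].T+E[:3,3]
s=c[(c[:,2]>.135)&(c[:,2]<.15)]; print(len(s),s.mean(0),cv2.minAreaRect(s[:,:2].astype(np.float32)*1000))
print([pt(m,*q,z=.143).round(4) for q in [(271,180),(309,180),(271,250),(304,250)]])
print('rear wall far-low edge',[pt(m,*q,z=.113).round(4) for q in [(194,190),(326,198),(207,168),(325,176)]])
cv2.imwrite('pics/w2c.png',cv2.resize(m['p'][130:270,180:340],None,fx=5,fy=4.2,interpolation=cv2.INTER_CUBIC))
```

```text
3775 [0.58017794 0.01261283 0.14357028] ((583.5205688476562, 12.834823608398438), (30.042255401611328, 73.05890655517578), 88.2708740234375)
[array([0.5572, 0.0009, 0.143 ]), array([0.5579, 0.0279, 0.143 ]), array([ 0.6115, -0.0012,  0.143 ]), array([0.6122, 0.0241, 0.143 ])]
rear wall far-low edge [array([ 0.5699, -0.0641,  0.113 ]), array([0.5795, 0.0447, 0.113 ]), array([ 0.552 , -0.0515,  0.113 ]), array([0.5611, 0.0435, 0.113 ])]
```

View pics/w2c.png

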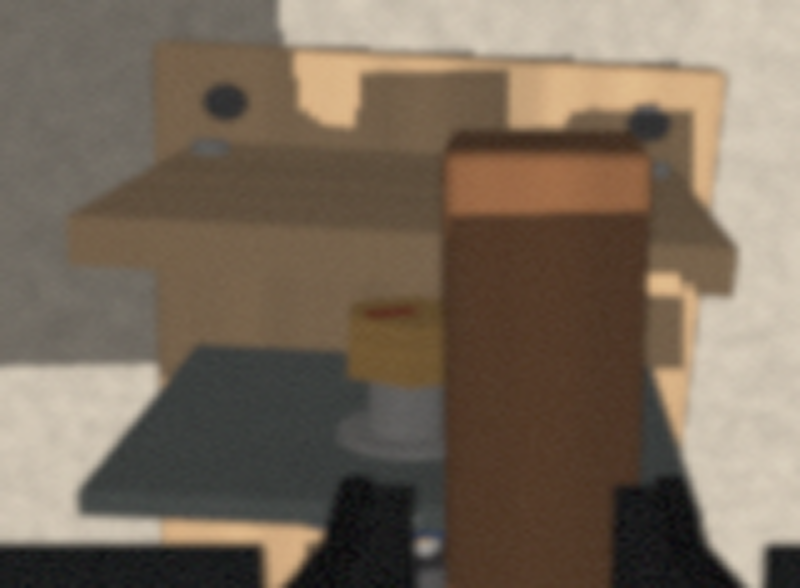

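Call:
{"api": "carry_out", "payload": {"increments": "0 0 0 0 0 0 0.087; 0 0 0 0 0 0 0.087; 0 0 0 0 0 0 0.087; 0 0 0 0 0 0 0.087; 0 0 0 0 0 0 0.087"}}

```text
time: 4.1
ee_pos: [0.5992, 0.0081, 0.1826]
eef_rot: [0.716, 0.698, 0.003, 0.002]
ft_force: [-0.2, 0.3, -0.1]
width: 0.0642
```

```bash
python3 mv.py .597 .008 .116 88.5
```

```text
t 4.1 pos [0.5992 0.0081 0.1826] w 0.0642 F [-0.2  0.3 -0.1]
turn [ 0.36 -0.05  0.02] shift [-0.0002 -0.0026  0.0666]
```

Call:
{"api": "carry_out", "payload": {"increments": "0 0 0 0.002 -0.0025 0.01 0.087; 0 0 0 0.002 -0.0025 0.03 0.087; 0 0 0 0.002 -0.0025 0.05 0.087; 0 0 0 0.002 -0.0025 0.066 0.087; 0 0 0 0.002 -0.0025 0.066 0.020", "squeeze": 15}}

```text
time: 4.72
ee_pos: [0.5963, 0.0102, 0.1152]
eef_rot: [0.716, 0.698, 0.001, 0.001]
ft_force: [0.8, 0.2, 1.1]
width: 0.0822
```

Call:
{"api": "carry_out", "payload": {"increments": "0 0 0 0 0 0 0.020; 0 0 0 0 0 0 0.020; 0 0 0 0 0 0 0.020; 0 0 0 0 0 0 0.020; 0 0 0 0 0 0 0.020", "squeeze": 15}}

```text
time: 5.35
ee_pos: [0.5963, 0.0102, 0.1153]
eef_rot: [0.716, 0.698, 0.002, 0.001]
ft_force: [-0.7, -0.2, 0.8]
width: 0.0352
```

Call:
{"api": "carry_out", "payload": {"increments": "0 0 0 0 0 0 0.020; 0 0 0 0 0 0 0.020; 0 0 0 0 0 0 0.020; 0 0 0 0 0 -0.002 0.020; 0 0 0 0 0 -0.01 0.020", "squeeze": 20}}

```text
time: 5.98
ee_pos: [0.5959, 0.0101, 0.1252]
eef_rot: [0.716, 0.698, 0.001, 0.001]
ft_force: [-0.4, -0.0, -0.3]
width: 0.03
```

```bash
python3 mv.py .492 -.290 .18 86
```

```text
t 5.97 pos [0.5959 0.0101 0.1252] w 0.03 F [-0.4 -0.  -0.3]
turn [ 0.18 -0.01  2.52] shift [-0.3027 -0.096  -0.0551]
```

Call:
{"api": "carry_out", "payload": {"increments": "0 0 0 -0.005 0 -0.040 0.020; 0 0 1 -0.05 -0.010 -0.055 0.020; 0 0 2 -0.11 -0.030 -0.055 0.020; 0 0 3 -0.17 -0.050 -0.055 0.020; 0 0 4 -0.23 -0.073 -0.055 0.020"}}

```text
time: 6.6
ee_pos: [0.5174, -0.2167, 0.1808]
eef_rot: [0.74, 0.672, 0.002, 0.001]
ft_force: [1.4, 0.0, -0.5]
width: 0.0297
```

Run:
```python
from bench import r
from mv import go
import cv2,numpy as np
go([.492,-.290,.06],84.5)
p,d=r.camera('top');np.savez('t2.npz',p=p,d=d,**r.camera_model('top'));cv2.imwrite('pics/t2.png',cv2.resize(p[90:270,220:430],None,fx=3.5,fy=3.3,interpolation=cv2.INTER_CUBIC))
go([.492,-.290,.06],84.5)
```

```text
t 6.6 pos [ 0.5174 -0.2167  0.1808] w 0.0297 F [ 1.4  0.  -0.5]
turn [ 0.25 -0.02 -0.01] shift [-0.0754 -0.0188  0.1207]
t 6.65 pos [ 0.5128 -0.2263  0.1812] w 0.0298 F [-4.2 -8.  -0. ]
turn [ 0.2   0.21 -0.65] shift [-0.0652 -0.0142  0.1214]
```

View pics/t2.png

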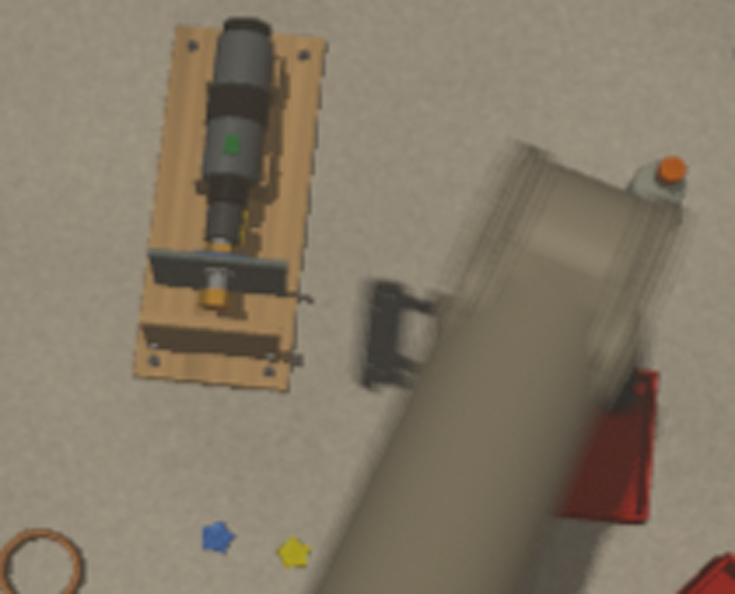

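Call:
{"api": "carry_out", "payload": {"increments": "0 0 -0.3 -0.035 -0.008 0.01 0.020; 0 0 -0.6 -0.065 -0.014 0.03 0.020; 0 0 -0.6 -0.065 -0.014 0.06 0.020; 0 0 -0.6 -0.065 -0.014 0.09 0.020; 0 0 -0.6 -0.065 -0.014 0.12 0.020"}}

```text
time: 7.28
ee_pos: [0.4927, -0.2897, 0.061]
eef_rot: [0.74, 0.672, 0.0, 0.003]
ft_force: [0.7, 0.5, -0.7]
width: 0.0299
```

Run:
```python
from bench import r
from mv import go
import cv2,numpy as np
go([.492,-.290,.010],84.5)
m=r.camera_model('wrist');p,d=r.camera('wrist');np.savez('w3.npz',p=p,d=d,**m);cv2.imwrite('pics/w3.png',p)
go([.492,-.290,.010],84.5)
from h import *
m=load('t2.npz')
f=lambda x,y:(220+x/3.5,90+y/3.3)
print('base',[pt(m,*f(*q),z=.012).round(4) for q in [(177,26),(327,40),(288,390),(134,376)]])
print('bracket',[pt(m,*f(*q),z=.113).round(4) for q in [(152,250),(288,263)]])
print('rear inner',[pt(m,*f(*q),z=.113).round(4) for q in [(142,323),(280,335)]])
K,E,d=m['K'],m['extrinsics'],m['d']
v,u=np.mgrid[155:205,255:312];u=u.ravel();v=v.ravel();dd=d[v,u]
c=np.c_[(u-K[0,2])/K[0,0]*dd,(v-K[1,2])/K[1,1]*dd,dd]@E[:3,:3].T+E[:3,3]
s=c[(c[:,2]>.107)&(c[:,2]<.119)]
for a in (s[s[:,0]>.6],s[s[:,0]<.6]): print(len(a),cv2.minAreaRect(a[:,:2].astype(np.float32)*1000))
cv2.imwrite('pics/t2c.png',cv2.resize(m['p'][150:210,250:320],None,fx=10,fy=10,interpolation=cv2.INTER_CUBIC))
```

```text
t 7.28 pos [ 0.4927 -0.2897  0.061 ] w 0.0299 F [ 0.7  0.5 -0.7]
turn [ 0.24  0.2  -0.04] shift [-0.0002 -0.0009  0.051 ]
t 7.33 pos [ 0.4907 -0.2885  0.0572] w 0.0299 F [-1.6  3.  -3.8]
turn [-0.04  0.13 -0.02] shift [-0.0012  0.0015  0.0472]
base [array([0.872 , 0.0237, 0.012 ]), array([ 0.8599, -0.1058,  0.012 ]), array([ 0.5345, -0.0762,  0.012 ]), array([0.5451, 0.0519, 0.012 ])]
bracket [array([0.6325, 0.0334, 0.113 ]), array([ 0.6228, -0.0732,  0.113 ])]
rear inner [array([0.5702, 0.0396, 0.113 ]), array([ 0.5617, -0.0677,  0.113 ])]
114 ((628.8926391601562, -19.006298065185547), (107.60289001464844, 9.782052040100098), 85.41081237792969)
165 ((572.2816162109375, -12.74624252319336), (110.0906753540039, 11.78133773803711), 84.96912384033203)
```

View pics/w3.png

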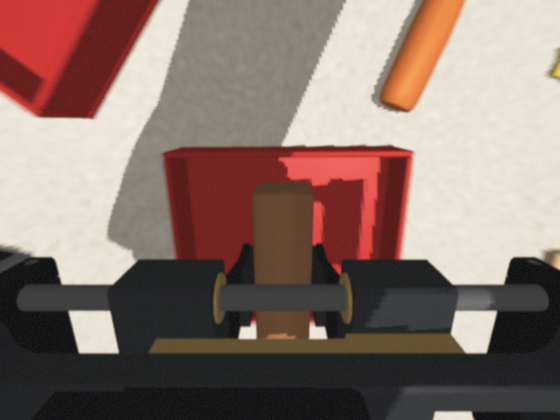

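View pics/t2c.png

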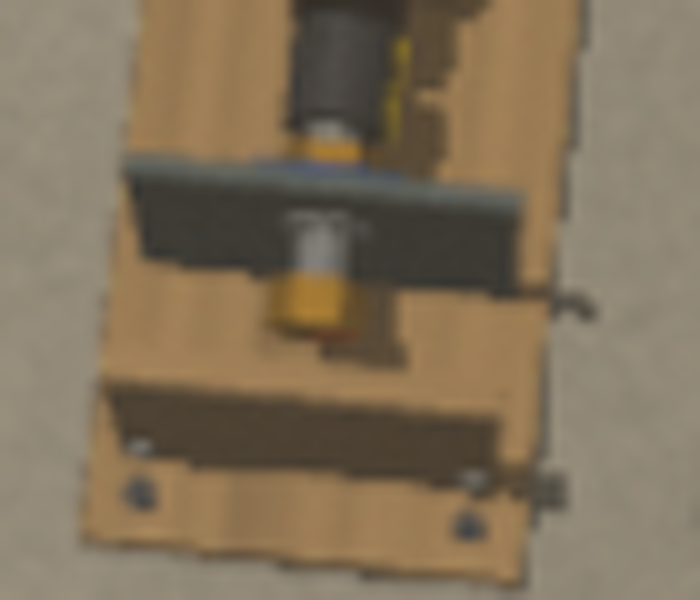

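Call:
{"api": "carry_out", "payload": {"increments": "0 0 0 -0.001 0.0015 0.015 0.020; 0 0 0 -0.001 0.0015 0.032 0.020; 0 0 0 -0.001 0.0015 0.044 0.020; 0 0 0 -0.001 0.0015 0.049 0.020; 0 0 0 -0.001 0.0015 0.049 0.020"}}

```text
time: 7.95
ee_pos: [0.492, -0.2899, 0.0082]
eef_rot: [0.74, 0.672, -0.001, 0.0]
ft_force: [-0.2, 0.4, -0.5]
width: 0.0299
```

```bash
python3 mv.py .492 -.290 .0075 84.5
```

```text
t 7.95 pos [ 0.492  -0.2899  0.0082] w 0.0299 F [-0.2  0.4 -0.5]
turn [-0.05  0.13 -0.03] shift [-0.0001  0.      0.0007]
```

Call:
{"api": "carry_out", "payload": {"increments": "0 0 0 0 0 0.0012 0.020; 0 0 0 0 0 0.0012 0.060; 0 0 0 0 0 0.0012 0.060; 0 0 0 0 0 0.0012 0.060; 0 0 0 0 0 0.0012 0.060"}}

```text
time: 8.57
ee_pos: [0.492, -0.2898, 0.007]
eef_rot: [0.74, 0.672, -0.001, 0.0]
ft_force: [0.1, -0.4, -0.6]
width: 0.0577
```

Call:
{"api": "carry_out", "payload": {"increments": "0 0 0 0 0 -0.03 0.060; 0 0 0 0 0 -0.08 0.060; 0 0 0 0 0 -0.13 0.060; 0 0 0 0.02 0 -0.17 0.060; 0 0 0 0.07 0.01 -0.19 0.060"}}

```text
time: 9.2
ee_pos: [0.5087, -0.2228, 0.1995]
eef_rot: [0.742, 0.67, -0.0, 0.002]
ft_force: [1.3, 0.7, -0.3]
width: 0.06
```

Run:
```python
from bench import r
from mv import go
import cv2,numpy as np
go([.64,-.0195,.19],85)
m=r.camera_model('wrist');p,d=r.camera('wrist');np.savez('w4.npz',p=p,d=d,**m);cv2.imwrite('pics/w4.png',p)
go([.6,-.017,.19],85)
```

```text
t 9.2 pos [ 0.5087 -0.2228  0.1995] w 0.06 F [ 1.3  0.7 -0.3]
turn [ 0.14  0.2  -0.83] shift [0.2157 0.1099 0.009 ]
t 9.25 pos [ 0.5129 -0.2137  0.2008] w 0.06 F [5.1 4.9 2.2]
turn [ 0.25 -0.02 -0.26] shift [0.2038 0.0687 0.0112]
```

View pics/w4.png

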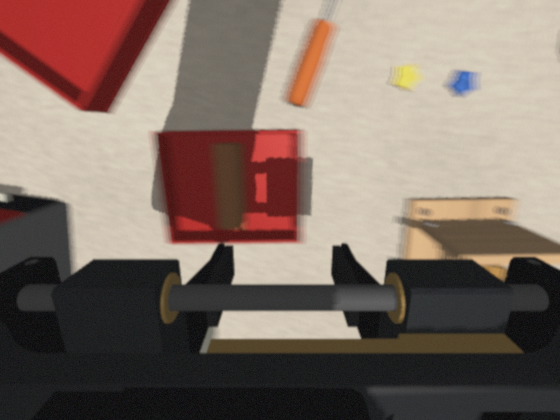

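Call:
{"api": "carry_out", "payload": {"increments": "0 0 0 0.05 0.022 0 0.060; 0 0 0 0.105 0.045 0 0.060; 0 0 0 0.16 0.068 0 0.060; 0 0 -0.3 0.204 0.088 0 0.060; 0 0 -0.3 0.204 0.088 0 0.060"}}

```text
time: 9.88
ee_pos: [0.6201, -0.0134, 0.2002]
eef_rot: [0.735, 0.679, 0.002, 0.001]
ft_force: [-1.1, 0.1, 0.5]
width: 0.0603
```

Run:
```python
from bench import r
from mv import go
from h import *
go([.6,-.017,.13],85)
m=r.camera_model('wrist');p,d=r.camera('wrist');np.savez('w5.npz',p=p,d=d,**m);cv2.imwrite('pics/w5.png',p)
go([.6,-.017,.13],85)
m=load('w5.npz')
K,E,d=m['K'],m['extrinsics'],m['d']
v,u=np.mgrid[0:420,0:560];u=u.ravel();v=v.ravel();dd=d[v,u]
c=np.c_[(u-K[0,2])/K[0,0]*dd,(v-K[1,2])/K[1,1]*dd,dd]@E[:3,:3].T+E[:3,3]
ok=(dd>0)&(abs(c[:,1]+.017)<.08)&(c[:,0]>.54)&(c[:,0]<.65)&(v<250)
s=c[ok&(abs(c[:,2]-.113)<.004)]
print(len(s),s.min(0),s.max(0))
for a in (s[s[:,0]>.61],s[s[:,0]<.59]):
  if len(a)>5: print(len(a),cv2.minAreaRect(a[:,:2].astype(np.float32)*1000))
```

```text
t 9.88 pos [ 0.6201 -0.0134  0.2002] w 0.0603 F [-1.1  0.1  0.5]
turn [ 0.19 -0.08  0.45] shift [-0.0052 -0.02    0.0701]
t 9.93 pos [ 0.6194 -0.0168  0.2005] w 0.0601 F [ 0.3 -0.9 -0.4]
turn [ 0.2  -0.    0.24] shift [-0.0019 -0.0196  0.0704]
2604 [ 0.56189191 -0.06921476  0.10902017] [0.63527772 0.0453262  0.11612533]
1005 ((628.885986328125, -14.53228759765625), (109.5970687866211, 9.845836639404297), 85.25882720947266)
1599 ((571.6385498046875, -9.599288940429688), (110.3003921508789, 10.248664855957031), 84.95724487304688)
```

View pics/w5.png

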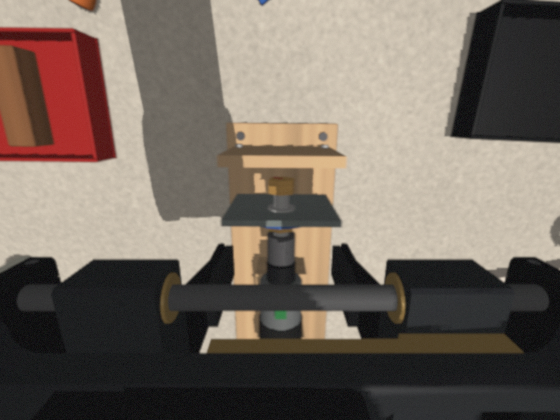

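Call:
{"api": "carry_out", "payload": {"increments": "0 0 0.2 -0.003 -0.010 0.02 0.060; 0 0 0.2 -0.006 -0.0187 0.04 0.060; 0 0 0.2 -0.006 -0.0187 0.06 0.060; 0 0 0.2 -0.006 -0.0187 0.06 0.060; 0 0 0.2 -0.006 -0.0187 0.06 0.060"}}

```text
time: 10.55
ee_pos: [0.6007, -0.022, 0.1414]
eef_rot: [0.737, 0.675, 0.001, 0.002]
ft_force: [-0.1, 0.4, 0.3]
width: 0.0605
```

Run:
```python
from bench import r
from mv import go
from h import *
go([.6005,-.013,.056],85)
m=r.camera_model('wrist');p,d=r.camera('wrist');np.savez('w6.npz',p=p,d=d,**m)
cv2.imwrite('pics/w6.png',cv2.resize(p[120:320,160:400],None,fx=3.3,fy=3,interpolation=cv2.INTER_CUBIC))
go([.6005,-.013,.056],85)
m=load('w6.npz')
K,E,d=m['K'],m['extrinsics'],m['d']
v,u=np.mgrid[0:420,0:560];u=u.ravel();v=v.ravel();dd=d[v,u]
c=np.c_[(u-K[0,2])/K[0,0]*dd,(v-K[1,2])/K[1,1]*dd,dd]@E[:3,:3].T+E[:3,3]
ok=(dd>0)&(abs(c[:,1]+.017)<.08)&(c[:,0]>.54)&(c[:,0]<.65)
s=c[ok&(abs(c[:,2]-.113)<.004)]
for a in (s[s[:,0]>.61],s[s[:,0]<.59]):
  if len(a)>5: print(len(a),cv2.minAreaRect(a[:,:2].astype(np.float32)*1000))
b=c[ok&(c[:,2]>.08)&(c[:,2]<.095)&(abs(c[:,0]-.601)<.009)&(abs(c[:,1]+.014)<.03)]
print('bolt top',len(b),b.mean(0),b.min(0),b.max(0))
```

```text
t 10.55 pos [ 0.6007 -0.022   0.1414] w 0.0605 F [-0.1  0.4  0.3]
turn [ 0.25 -0.   -0.02] shift [ 0.009  -0.0014  0.0854]
t 10.6 pos [ 0.601  -0.0218  0.1415] w 0.06 F [-0.6  0.2  0.2]
turn [ 0.28 -0.01 -0.  ] shift [ 0.0087 -0.0017  0.0855]
1095 ((629.03662109375, -9.860050201416016), (101.02330780029297, 10.081160545349121), 85.14545440673828)
2599 ((571.6500244140625, -9.498085021972656), (110.50335693359375, 10.726236343383789), 85.01637268066406)
bolt top 557 [ 0.59976864 -0.01279815  0.08575448] [ 0.59251581 -0.02488569  0.08003021] [ 6.09964164e-01 -2.04645476e-04  9.00164628e-02]
```

View pics/w6.png

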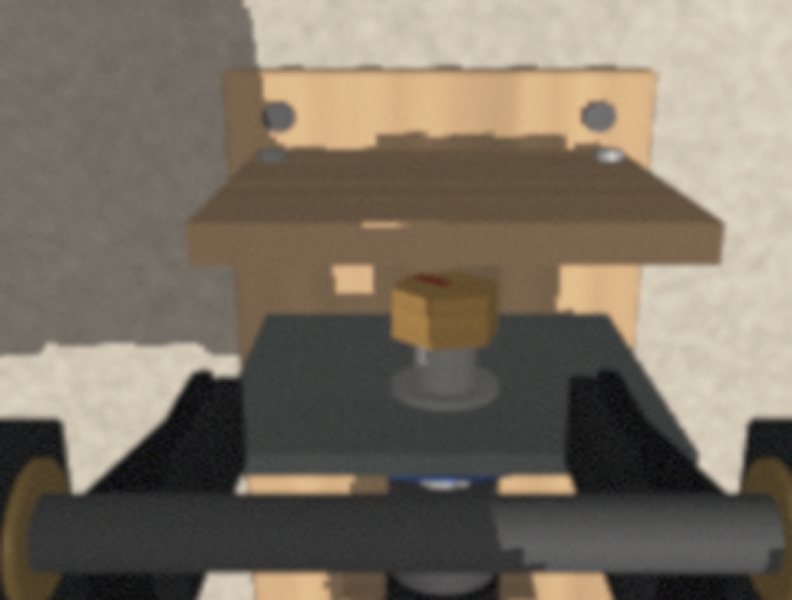

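Run:
```python
from h import *
m=load('w6.npz');K,E=m['K'],m['extrinsics'];print(K[0],E[:3,3],E[:3,0])
for u,v in [(228,250),(224,252),(336,250),(340,252)]: print(u,v,m['d'][v,u],pt(m,u,v).round(4))
for u in range(276,315,3): print(u,m['d'][228,u].round(4),pt(m,u,228).round(4))
cv2.imwrite('pics/w6b.png',cv2.resize(m['p'][230:300,200:365],None,fx=4.8,fy=4.8,interpolation=cv2.INTER_CUBIC))
```

```text
[291.06068131   0.         282.3458299 ] [ 0.51868952 -0.01512076  0.30385841] [8.77290126e-02 9.96144373e-01 8.69740917e-05]
228 250 0.16938567 [ 0.5877 -0.0529  0.1489]
224 252 0.16784829 [ 0.5879 -0.055   0.1506]
336 250 0.16981119 [0.5934 0.0097 0.1485]
340 252 0.16675563 [0.5933 0.0115 0.1516]
276 0.2979 [ 0.6229 -0.0308  0.0246]
279 0.2403 [ 0.603  -0.0253  0.0786]
282 0.2361 [ 0.6017 -0.0227  0.0826]
285 0.234 [ 0.6012 -0.0202  0.0845]
288 0.2314 [ 0.6005 -0.0178  0.0869]
291 0.2301 [ 0.6002 -0.0154  0.0881]
294 0.2302 [ 0.6005 -0.013   0.088 ]
297 0.2299 [ 0.6006 -0.0107  0.0883]
300 0.2322 [ 0.6016 -0.0083  0.0862]
303 0.2314 [ 0.6015 -0.0059  0.087 ]
306 0.2333 [ 0.6024 -0.0034  0.0851]
309 0.2401 [ 6.051e-01 -6.000e-04  7.870e-02]
312 0.298 [0.6262 0.0059 0.0245]
```

View pics/w6b.png

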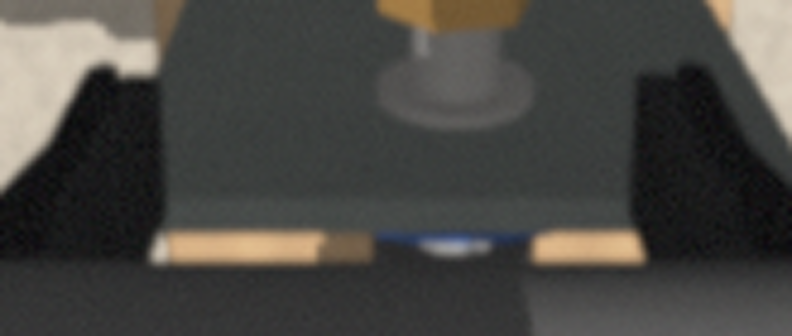

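Call:
{"api": "carry_out", "payload": {"increments": "0 0 0 0.0045 -0.001 0 0.060; 0 0 0 0.009 -0.001 0 0.060; 0.2 0 0 0.009 -0.001 0.005 0.060; 0.2 0 0 0.009 -0.001 0.020 0.060; 0.2 0 0 0.009 -0.001 0.035 0.060"}}

```text
time: 11.22
ee_pos: [0.6005, -0.0129, 0.105]
eef_rot: [0.737, 0.676, 0.0, 0.0]
ft_force: [0.2, 1.1, -1.3]
width: 0.0601
```

Run:
```python
from bench import r
from mv import go
from h import *
go([.6008,-.013,.0565],85)
m=r.camera_model('wrist');p,d=r.camera('wrist');np.savez('w7.npz',p=p,d=d,**m)
cv2.imwrite('pics/w7.png',cv2.resize(p[120:320,160:400],None,fx=3.3,fy=3,interpolation=cv2.INTER_CUBIC))
go([.6008,-.013,.0565],85)
```

```text
t 11.22 pos [ 0.6005 -0.0129  0.105 ] w 0.0601 F [ 0.2  1.1 -1.3]
turn [ 0.03  0.   -0.01] shift [-0.0001  0.0003  0.0485]
t 11.28 pos [ 0.5993 -0.0129  0.1028] w 0.0601 F [-1.  -0.2 -1.3]
turn [-0.14  0.04 -0.01] shift [0.0001 0.0016 0.0463]
```

View pics/w7.png

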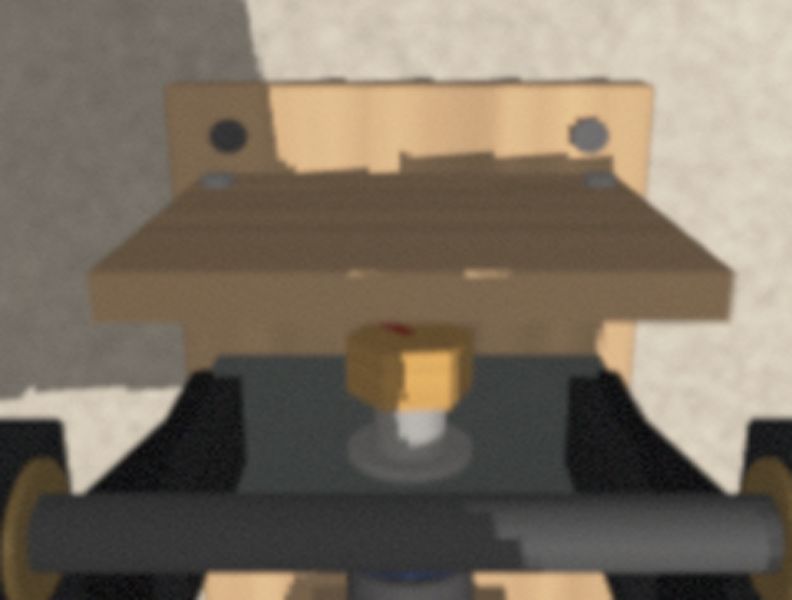

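Call:
{"api": "carry_out", "payload": {"increments": "0 0 0 0.0005 0.0015 0.015 0.060; 0 0 0 0.0005 0.0015 0.030 0.060; 0 0 0 0.0005 0.0015 0.042 0.060; 0 0 0 0.0005 0.0015 0.046 0.060; 0 0 0 0.0005 0.0015 0.046 0.060"}}

```text
time: 11.9
ee_pos: [0.6008, -0.0126, 0.0568]
eef_rot: [0.737, 0.676, -0.001, -0.001]
ft_force: [0.2, -0.3, -0.4]
width: 0.0601
```

Run:
```python
from bench import r
from mv import go
from h import *
go([.6008,-.013,.0565],85)
m=r.camera_model('wrist');p,d=r.camera('wrist');np.savez('w8.npz',p=p,d=d,**m)
cv2.imwrite('pics/w8.png',cv2.resize(p[120:320,160:400],None,fx=3.3,fy=3,interpolation=cv2.INTER_CUBIC))
p,d=r.camera('side');cv2.imwrite('pics/s8.png',cv2.resize(p[130:260,150:290],None,fx=4.5,fy=4.5,interpolation=cv2.INTER_CUBIC))
go([.6008,-.013,.0565],85)
```

```text
t 11.9 pos [ 0.6008 -0.0126  0.0568] w 0.0601 F [ 0.2 -0.3 -0.4]
turn [-0.14  0.05 -0.01] shift [-0.0004  0.      0.0003]
t 12.0 pos [ 0.6012 -0.0126  0.0574] w 0.06 F [ 0.1  0.  -0.1]
turn [-0.09  0.03 -0.01] shift [-0.0004 -0.0003  0.0009]
```

View pics/w8.png

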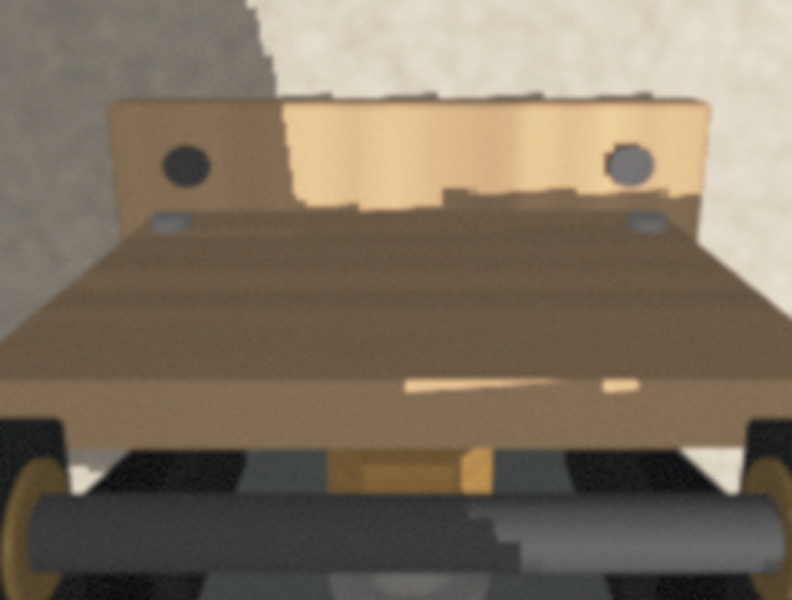

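View pics/s8.png

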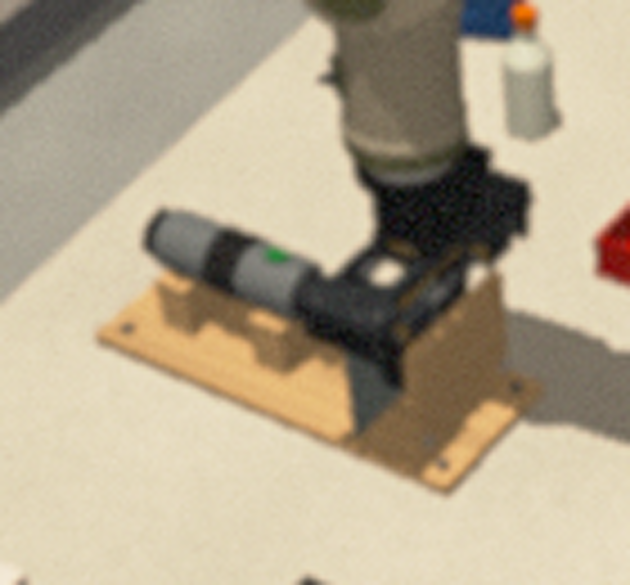

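Call:
{"api": "carry_out", "payload": {"increments": "0 0 0 0.0003 0 0.0007 0.015; 0 0 0 0.0003 0 0.0007 0.015; 0 0 0 0.0003 0 0.0007 0.015; 0 0 0 0.0003 0 0.0007 0.015; 0 0 0 0.0003 0 0.0007 0.015", "squeeze": 25}}

```text
time: 12.62
ee_pos: [0.6012, -0.012, 0.0567]
eef_rot: [0.737, 0.676, -0.001, -0.0]
ft_force: [-0.2, 1.0, 0.3]
width: 0.0258
```

Call:
{"api": "carry_out", "payload": {"increments": "0 0 0 0 0 0 0.015; 0 0 0 0 0 0 0.015; 0 0 0 0 0 0 0.015; 0 0 0 0 0 0 0.015; 0 0 0 0 0 0 0.015", "squeeze": 40}}

```text
time: 13.25
ee_pos: [0.6012, -0.0119, 0.0567]
eef_rot: [0.737, 0.676, -0.001, -0.0]
ft_force: [0.4, 0.4, -0.7]
width: 0.0254
```

Run:
```python
from mv import *
go([.6008,-.013,.0565],85);print(r.read_state()['torque'])
```

```text
t 13.25 pos [ 0.6012 -0.0119  0.0567] w 0.0254 F [ 0.4  0.4 -0.7]
turn [-0.09  0.01  0.  ] shift [-0.0011 -0.0003  0.0002]
[ 0.16678275  0.075515   -0.03588047]
```

Call:
{"api": "carry_out", "payload": {"increments": "0 0 0 0 0 0 0.010; 0 0 0 0 0 0 0.010; 0 0 0 0 0 0 0.010; 0 0 0 0 0 0 0.010; 0 0 0 0 0 0 0.010", "squeeze": 55}}

```text
time: 13.88
ee_pos: [0.6012, -0.0119, 0.0567]
eef_rot: [0.737, 0.676, -0.001, -0.0]
ft_force: [0.2, -0.1, 1.2]
width: 0.0244
```

Run:
```python
from mv import *
from h import *
go([.6008,-.013,.0565],85);print(r.read_state()['torque'])
m=r.camera_model('wrist');p,d=r.camera('wrist');np.savez('w9.npz',p=p,d=d,**m)
cv2.imwrite('pics/w9.png',cv2.resize(p[220:340,200:360],None,fx=5,fy=5,interpolation=cv2.INTER_CUBIC))
p,d=r.camera('top');cv2.imwrite('pics/t9.png',cv2.resize(p[90:240,230:360],None,fx=4,fy=4,interpolation=cv2.INTER_CUBIC))
go([.6008,-.013,.0565],85);print(r.read_state()['torque'])
```

```text
t 13.88 pos [ 0.6012 -0.0119  0.0567] w 0.0244 F [ 0.2 -0.1  1.2]
turn [-0.08  0.01  0.01] shift [-0.0011 -0.0003  0.0002]
[0.27582709 0.00305265 0.03694127]
t 13.97 pos [ 0.6012 -0.0119  0.0567] w 0.0245 F [-0.1  1.   0.3]
turn [-0.08  0.01  0.01] shift [-0.0011 -0.0003  0.0002]
[ 0.25396245 -0.00985249 -0.02163838]
```

View pics/w9.png

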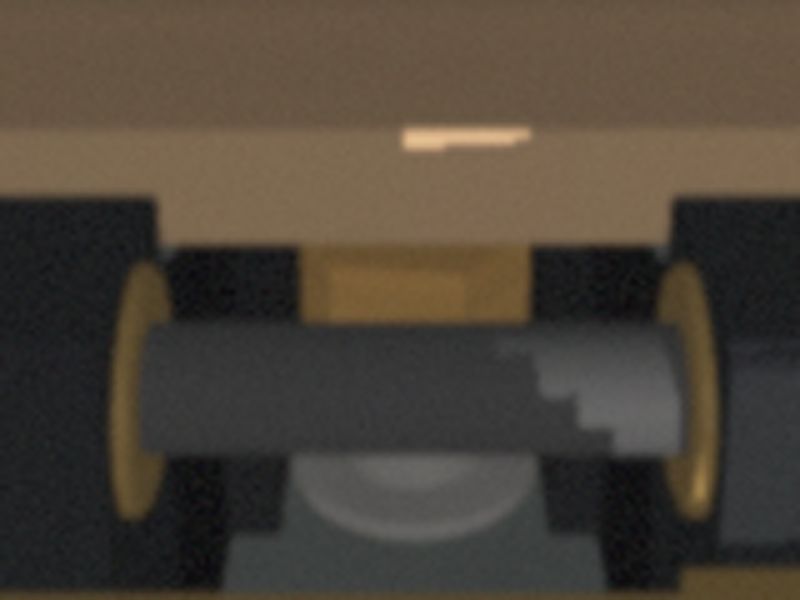

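View pics/t9.png

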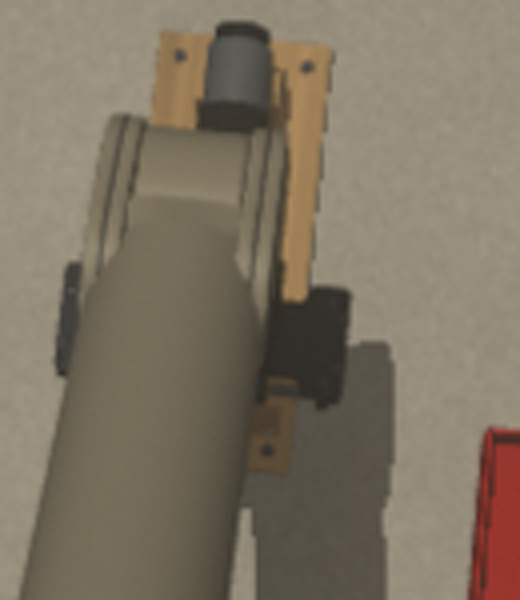

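Call:
{"api": "carry_out", "payload": {"increments": "0 0 0 0 0 0 0.010; 0 0 0 0 0 0 0.010; 0 0 0 0 0 0 0.010; 0 0 0 0 0 0 0.010; 0 0 0 0 0 0 0.010", "squeeze": 55}}

```text
time: 14.6
ee_pos: [0.6012, -0.0119, 0.0567]
eef_rot: [0.737, 0.676, -0.001, -0.0]
ft_force: [0.5, 0.7, -0.6]
width: 0.025
```

Run:
```python
from mv import *
s=r.read_state();print(s['width'],s['torque'],s['ft_force'])
```

```text
0.025036753822710103 [ 0.24307369  0.00053702 -0.00553443] [ 0.50765634  0.71235104 -0.56383145]
```

Call:
{"api": "carry_out", "payload": {"increments": "0 0 0 0 0 0 0.010; 0 0 0 0 0 0 0.010; 0 0 0 0 0 0 0.010; 0 0 0 0 0 0 0.010; 0 0 0 0 0 0 0.010", "squeeze": 55}}

```text
time: 15.22
ee_pos: [0.6012, -0.0119, 0.0567]
eef_rot: [0.737, 0.676, -0.001, -0.001]
ft_force: [0.2, 0.6, 0.2]
width: 0.0249
```

Run:
```python
from mv import *
s=r.read_state();print(s['width'],s['torque'],s['ft_force'])
```

```text
0.02486635125827813 [0.24148903 0.06135394 0.04703008] [0.22381082 0.56276628 0.2371742 ]
```

Run:
```python
from mv import *
from h import *
m=r.camera_model('wrist');p,d=r.camera('wrist');np.savez('w10.npz',p=p,d=d,**m)
s=r.read_state();print(s['time'],s['width'],s['torque'])
cv2.imwrite('pics/w10.png',cv2.resize(p[262:290,250:316],None,fx=12,fy=12,interpolation=cv2.INTER_NEAREST))
for f in ('w8.npz','w9.npz','w10.npz'):
    m=load(f);print(f)
    for v in (272,276,280):
        print(v,[tuple((pt(m,u,v)[[1,2]]*1000).round(1)) for u in range(256,312,3)])
```

```text
15.275 0.024550929381537887 [ 0.24493911  0.03004211 -0.02028706]
w8.npz
272 [(np.float64(-34.2), np.float64(28.3)), (np.float64(-25.5), np.float64(75.5)), (np.float64(-23.3), np.float64(80.1)), (np.float64(-21.3), np.float64(83.2)), (np.float64(-19.6), np.float64(84.6)), (np.float64(-18.1), np.float64(84.2)), (np.float64(-16.5), np.float64(85.2)), (np.float64(-15.0), np.float64(85.1)), (np.float64(-13.5), np.float64(84.2)), (np.float64(-5.6), np.float64(219.8)), (np.float64(-10.3), np.float64(85.8)), (np.float64(-8.8), np.float64(85.8)), (np.float64(-7.2), np.float64(85.7)), (np.float64(-5.7), np.float64(85.2)), (np.float64(-4.1), np.float64(85.1)), (np.float64(-2.6), np.float64(84.6)), (np.float64(-0.9), np.float64(81.6)), (np.float64(0.9), np.float64(77.0)), (np.float64(5.2), np.float64(29.0))]
276 [(np.float64(-33.6), np.float64(34.9)), (np.float64(-25.8), np.float64(75.3)), (np.float64(-23.6), np.float64(79.5)), (np.float64(-21.6), np.float64(83.4)), (np.float64(-19.8), np.float64(85.4)), (np.float64(-18.0), np.float64(88.0)), (np.float64(-16.5), np.float64(87.9)), (np.float64(-
[... 4906 characters left out ...]
4(97.4)), (np.float64(-24.6), np.float64(81.6)), (np.float64(-23.1), np.float64(80.7)), (np.float64(-20.9), np.float64(85.4)), (np.float64(-19.2), np.float64(86.8)), (np.float64(-17.6), np.float64(87.1)), (np.float64(-16.1), np.float64(87.6)), (np.float64(-14.5), np.float64(87.9)), (np.float64(-13.0), np.float64(87.6)), (np.float64(-11.5), np.float64(86.9)), (np.float64(-9.9), np.float64(88.6)), (np.float64(-8.4), np.float64(88.8)), (np.float64(-6.9), np.float64(88.0)), (np.float64(-5.4), np.float64(86.7)), (np.float64(-3.8), np.float64(84.3)), (np.float64(-2.2), np.float64(82.2)), (np.float64(-0.6), np.float64(81.0)), (np.float64(1.0), np.float64(82.3)), (np.float64(1.7), np.float64(97.9))]
```

View pics/w10.png

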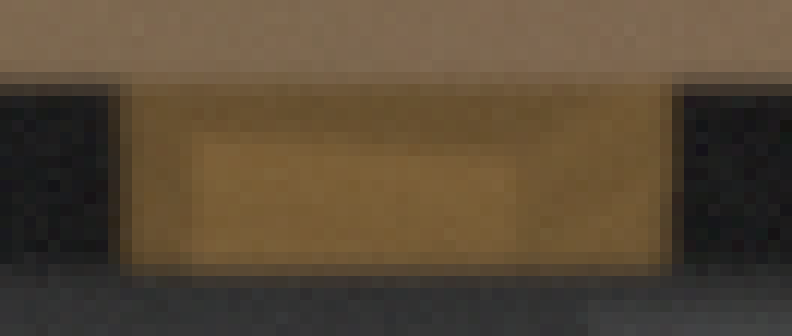

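The profile of the head shows it was caught corner-on (top facet only about 8° off level), so it's not on its flats. Open a little, let the driver turn it about 22° further, and regrip.

Call:
{"api": "carry_out", "payload": {"increments": "0 0 0 0 0 0 0.040; 0 0 0 0 0 0 0.040; 0 0 0 0 0 0 0.040; 0 0 0 0 0 0 0.040; 0 0 0 0 0 0 0.040", "squeeze": 30}}

```text
time: 15.9
ee_pos: [0.6012, -0.0119, 0.0567]
eef_rot: [0.737, 0.676, -0.001, -0.001]
ft_force: [0.5, 0.5, -0.6]
width: 0.0399
```

```bash
cat > bolt.py <<'E'
from mv import *
from h import *
import sys
m=r.camera_model('wrist');p,d=r.camera('wrist');np.savez(sys.argv[1]+'.npz',p=p,d=d,**m)
s=r.read_state();print(s['time'],s['width'].round(4),s['ee_pos'].round(4),s['torque'].round(2),s['ft_force'].round(1))
m=load(sys.argv[1]+'.npz')
ys=[];zs=[]
for u in range(257,312,2):
    q=np.array([pt(m,u,v) for v in (274,275,276,277,278,279,280,281)]); print('%.1f:%.1f'%(np.median(q[:,1])*1000,np.median(q[:,2])*1000),end='  ')
cv2.imwrite('pics/'+sys.argv[1]+'.png',cv2.resize(p[256:290,240:326],None,fx=9,fy=9,interpolation=cv2.INTER_CUBIC))
E
python3 bolt.py w11
```

```text
Traceback (most recent call last):
  File "bolt.py", line 5, in <module>
    s=r.read_state();print(s['time'],s['width'].round(4),s['ee_pos'].round(4),s['torque'].round(2),s['ft_force'].round(1))
                                     ^^^^^^^^^^^^^^^^
AttributeError: 'float' object has no attribute 'round'
```

```bash
sed -i "s/s\['width'\].round(4)/round(s['width'],4)/" bolt.py; python3 bolt.py w12
```

```text
16.0 0.0398 [ 0.6012 -0.0119  0.0567] [ 0.05 -0.02 -0.01] [ 0.1 -0.6 -0.2]
-32.1:36.4  -25.8:71.5  -23.8:78.1  -22.0:83.7  -20.7:85.9  -19.7:86.0  -18.6:86.0  -17.5:86.4  -16.6:86.9  -15.5:87.0  -14.4:87.8  -13.4:87.5  -12.4:88.2  -11.4:88.0  -10.3:88.6  -9.3:88.8  -8.3:88.5  -7.3:88.2  -6.3:87.3  -5.3:86.0  -4.3:85.2  -3.2:83.5  -2.1:82.8  -1.0:81.7  0.1:80.4  1.2:79.3  4.5:36.3  5.9:37.5
```

View pics/w12.png

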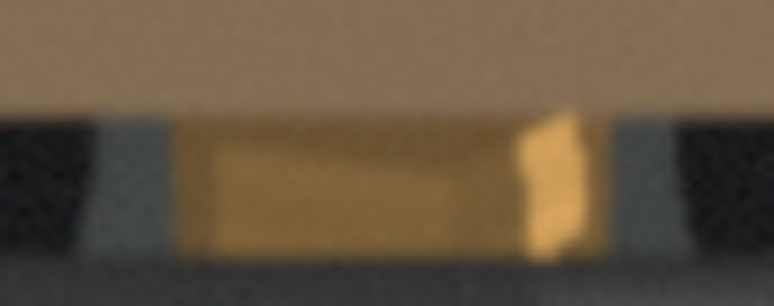

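Call:
{"api": "carry_out", "payload": {"increments": "0 0 0 0 0 0 0.036; 0 0 0 0 0 0 0.036; 0 0 0 0 0 0 0.036; 0 0 0 0 0 0 0.036; 0 0 0 0 0 0 0.036"}}

```text
time: 16.62
ee_pos: [0.6012, -0.0119, 0.0567]
eef_rot: [0.737, 0.676, -0.001, -0.001]
ft_force: [0.4, 0.1, 0.0]
width: 0.0359
```

```bash
python3 bolt.py w13
```

```text
16.675 0.0363 [ 0.6012 -0.0119  0.0567] [ 0.05 -0.01  0.02] [ 0.3  0.1 -1.3]
-32.1:36.5  -30.7:36.5  -23.6:79.3  -22.0:84.3  -20.8:85.0  -19.7:85.4  -18.6:86.0  -17.6:86.2  -16.5:86.6  -15.5:86.9  -14.4:87.6  -13.4:88.4  -12.4:88.0  -11.3:88.8  -10.3:89.2  -9.3:88.8  -8.3:88.7  -7.3:87.3  -6.3:87.3  -5.3:85.8  -4.2:84.9  -3.2:84.1  -2.1:83.2  -1.1:82.4  0.0:81.9  3.1:37.2  4.5:36.5  5.9:37.1
```

Call:
{"api": "carry_out", "payload": {"increments": "0 0 0 0 0 0 0.032; 0 0 0 0 0 0 0.032; 0 0 0 0 0 0 0.032; 0 0 0 0 0 0 0.032; 0 0 0 0 0 0 0.032"}}

```text
time: 17.3
ee_pos: [0.6013, -0.0119, 0.0567]
eef_rot: [0.737, 0.676, -0.001, -0.0]
ft_force: [0.7, -0.2, -0.3]
width: 0.032
```

```bash
python3 bolt.py w14
```

```text
17.35 0.0322 [ 0.6012 -0.0119  0.0567] [-0.03 -0.01 -0.02] [ 0.2 -0.3  0.2]
-32.1:36.9  -30.7:36.9  -23.1:83.1  -22.0:83.7  -20.9:84.5  -19.8:85.0  -18.7:85.3  -17.6:86.0  -16.6:86.9  -15.5:87.3  -14.4:87.4  -13.3:88.7  -12.3:88.9  -11.3:89.4  -10.3:88.5  -9.3:88.3  -8.3:87.9  -7.3:86.7  -6.3:86.6  -5.3:86.0  -4.2:85.2  -3.2:84.2  -2.2:84.2  -1.1:83.5  0.0:82.4  3.1:37.1  3.2:63.1  3.7:74.5
```

The top of the head now shows a symmetric ridge (apex at y ≈ -11.4 mm), so the flats are upright. Close now.

Call:
{"api": "carry_out", "payload": {"increments": "0 0 0 0 0 0 0.010; 0 0 0 0 0 0 0.010; 0 0 0 0 0 0 0.010; 0 0 0 0 0 0 0.010; 0 0 0 0 0 0 0.010", "squeeze": 40}}

```text
time: 17.98
ee_pos: [0.6012, -0.0119, 0.0567]
eef_rot: [0.737, 0.676, -0.001, -0.001]
ft_force: [0.0, -0.2, 0.2]
width: 0.0234
```

```bash
python3 bolt.py w15
```

```text
18.025 0.0231 [ 0.6012 -0.0119  0.0567] [0.16 0.03 0.02] [ 0.3 -0.2  1. ]
-23.5:95.4  -24.1:83.7  -23.2:82.5  -22.0:83.3  -21.0:83.9  -19.8:84.8  -18.7:85.5  -17.5:86.4  -16.5:86.3  -15.4:87.9  -14.3:87.5  -13.4:88.7  -12.3:89.2  -11.3:88.7  -10.3:88.4  -9.3:88.5  -8.3:87.5  -7.3:86.8  -6.3:86.8  -5.2:85.7  -4.2:84.7  -3.2:85.0  -2.1:83.9  -1.0:83.6  0.1:82.0  0.5:94.9  1.4:95.9  2.5:94.6
```

Call:
{"api": "carry_out", "payload": {"increments": "0 0 0 0 0 0 0.010; 0 0 0 0 0 0 0.010; 0 0 0 0 0 0 0.010; 0 0 0 0 0 0 0.010; 0 0 0 0 0 0 0.010", "squeeze": 40}}

```text
time: 18.65
ee_pos: [0.6012, -0.0119, 0.0567]
eef_rot: [0.737, 0.676, -0.001, -0.001]
ft_force: [1.5, 0.1, 0.2]
width: 0.0231
```

Call:
{"api": "carry_out", "payload": {"increments": "0 0 0 0 0 0 0.010; 0 0 0 0 0 0 0.010; 0 0 0 0 0 0 0.010; 0 0 0 0 0 0 0.010; 0 0 0 0 0 0 0.010", "squeeze": 40}}

```text
time: 19.27
ee_pos: [0.6012, -0.0119, 0.0567]
eef_rot: [0.737, 0.676, -0.001, -0.001]
ft_force: [0.8, -0.6, 0.0]
width: 0.0234
```

```bash
python3 bolt.py w16
python3 - <<'E'
from bench import r
import cv2
p,d=r.camera('top');cv2.imwrite('pics/t16.png',p)
E
```

```text
19.325 0.0232 [ 0.6012 -0.0119  0.0567] [ 0.13  0.01 -0.07] [-0.2 -0.5  0.5]
-23.4:95.2  -24.0:83.6  -23.2:82.6  -22.0:83.2  -20.8:84.3  -19.8:84.9  -18.7:85.7  -17.6:85.8  -16.5:86.8  -15.4:87.5  -14.3:88.5  -13.3:88.8  -12.3:89.0  -11.3:89.0  -10.3:88.3  -9.3:88.2  -8.3:87.7  -7.3:86.8  -6.3:86.5  -5.2:85.8  -4.2:85.3  -3.2:85.1  -2.1:84.1  -1.1:83.5  0.0:82.1  0.5:95.4  1.5:94.7  2.4:95.4
```

View pics/w16.png

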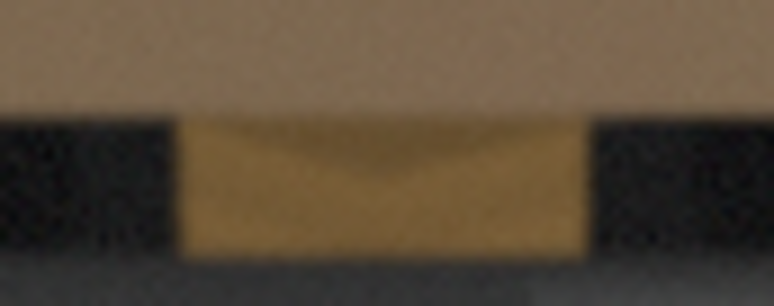

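View pics/t16.png

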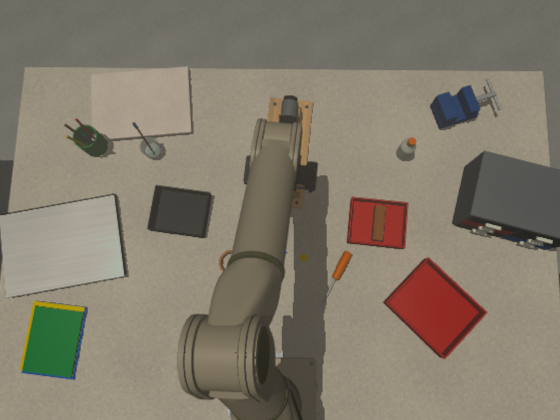

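Run:
```python
from bench import r
print(r.close_job()); s=r.read_state();print(s['time'],s['width'],s['ft_force'])
```

```text
the job is handed in; nothing more can be done
None
the job is handed in; nothing more can be done
```

The job is handed in at about 19.4 s of the 43 s. The block lies flat in the 130 × 160 mm red tray, and the arm is still gripping the brass bolt head at 40 N.

- **Block:** My first try at the block lifted away before the slow fingers had closed. Nothing moved, and the second try held. The last overhead picture shows the block flat in the red tray, with the black tray, glue, jar and screwdriver where they were. The tape and stars were partly hidden under the arm in that picture.
- **Bolt:** My first grip caught the head corner-on. I opened the fingers, let the driver turn the head until its flats were upright, and gripped again.
- **Last checks on the bolt:** The head's depth profile did not change between two looks 1.3 s apart, so the nut driver no longer turns it.
- **Readings that did not fit:**
  - The finger opening reads about 23.2 mm against the nominal 24 mm, probably because the pads give under load.
  - The sensor shows a steady 0.13 N m about the bolt axis, more than the driver's stated 0.05 N m; I did not explain this.
- **Forces:** The wrist force stayed within noise while the fingers were in the gap. I saw no sign of contact with the clock face, though there was no direct view of it at the end.

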